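Close the turn-buttons of a frame jig

TASK

The gilded panel lies in its jig on the bench with both turn-buttons on the near edge swung aside. Push each turn-button round with a fingertip, without pinching it, until it lies square across the panel's near edge and points straight at the fence. Do not touch the gilded panel, and leave the weight on it and everything else on the bench where it is.

Things in the scene. Friction and masses are not known exactly. Their poses are not given: they have to be found in the camera images.
- jig: plywood board, 280 (x) by 470 (y) by 18 mm, fixed to the bench; origin at the centre of its underside, on the table. Its +x points away from the robot, to the wooden fence with an aluminium lip (top 56 mm above the table) along its far edge; the two turn-buttons stand along its near edge at x = -100 mm, about y = +125 and -125 mm; two end cleats 12 mm high stand at y = +-184 mm
- panel: loose gilded frame around a dark blue film-covered field, 150 (x) by 340 (y) by 20 mm, 0.7 kg, lying in the jig with its near edge at jig x = -57 mm; its top is 38 mm above the table. Origin at the centre of its underside, axes as the jig's
- button_a (a joint): angle of turn-button A (rad), anticlockwise from above: 0 is square, pointing along the jig's +x, straight to the fence; its direction is the jig's yaw plus this angle. Starts 0.85 to 1.5 rad to the positive side, turns to 1.9 either way, with no stop or click at 0. Stiff: about 2 N at the tip turns it and it stays where left
- button_a_pivot (a point): centre of the top of turn-button A over its pivot, 64 mm above the table; the button turns about the vertical through it. A round hub of radius 18 mm is here, with a 6 mm high bolt head on top; the post below has radius 13 mm and a foot of radius 20 mm
- button_a_tip (a point): centre of the outer end of the top of turn-button A, 90 mm from its pivot. The button is an aluminium bar 22 mm wide and 20 mm high, from 10 mm behind the pivot to this end; its underside is 44 mm and its top 64 mm above the table (6 mm over the panel, less a 3 mm rubber pad under this end)
- button_b (a joint): angle of turn-button B (rad), anticlockwise from above: 0 is square, pointing along the jig's +x, straight to the fence; its direction is the jig's yaw plus this angle. Starts 0.85 to 1.5 rad to the negative side, turns to 1.9 either way, with no stop or click at 0. Stiff: about 2 N at the tip turns it and it stays where left
- button_b_pivot (a point): centre of the top of turn-button B over its pivot, 64 mm above the table; the button turns about the vertical through it. A round hub of radius 18 mm is here, with a 6 mm high bolt head on top; the post below has radius 13 mm and a foot of radius 20 mm
- button_b_tip (a point): centre of the outer end of the top of turn-button B, 90 mm from its pivot. The button is an aluminium bar 22 mm wide and 20 mm high, from 10 mm behind the pivot to this end; its underside is 44 mm and its top 64 mm above the table (6 mm over the panel, less a 3 mm rubber pad under this end)
- weight: loose steel cylinder, diameter 36, height 40 mm, standing on the panel's field, its top 74 mm above the table; origin at the centre of its underside
- tape: loose roll of tape, diameter 90, height 24 mm, lying flat on the table between the robot and the jig; origin at the centre of its underside
- brackets: loose stack of gilded fretwork corner brackets, about 100 by 120 mm and 28 mm high, on the table to the right of the jig; origin on its underside
- mouldings: loose bundle of three gilded mouldings, 250 by 70 mm and 18 mm high, on the table to the left of the jig; origin at the centre of its underside
- jar: loose jar, diameter 56, height 75 mm, on the table left of the jig's near corner; origin at the centre of its underside
- brush: loose brush lying on the table right of the jig's near corner, about 30 mm high at most; origin on its underside

How it is judged (in metres and radians):
At the end, for the whole second after the job is handed in: both turn-buttons stand within 0.17 rad (10 degrees) of square across the panel's near edge and are at rest; the panel has moved less than 8 mm, the weight less than 12 mm and the tape, brackets, mouldings, jar and brush less than 20 mm (value of joint button_a between -0.17 and 0.17 rad and velocity of joint button_a between -0.05 and 0.05 rad/s and value of joint button_b between -0.17 and 0.17 rad and velocity of joint button_b between -0.05 and 0.05 rad/s and distance of panel from where it was at the start of the episode below 0.008 m and distance of weight from where it was at the start of the episode below 0.012 m and distance of each of tape, brackets, mouldings, jar, brush from where it was at the start of the episode below 0.02 m); the robot touches nothing.
It fails at once if the robot touches the gilded panel (contact force between any of the fingers, the arm and panel above 0.4 N).
It fails at once if the panel is shifted more than 8 mm or lifted (distance of panel from where it was at the start of the episode above 0.008 m).
It fails at once if a turn-button is pinched: squeezed on both flanks at once ((contact force between the fingers and button_a_c0 above 1.5 N and contact force between the fingers and button_a_c1 above 1.5 N) or (contact force between the fingers and button_b_c0 above 1.5 N and contact force between the fingers and button_b_c1 above 1.5 N)).
It fails at once if the weight is moved more than 12 mm, or the tape, brackets, mouldings, jar or brush more than 20 mm, or lifted so far (distance of weight from where it was at the start of the episode above 0.012 m or distance of any of tape, brackets, mouldings, jar, brush from where it was at the start of the episode above 0.02 m).
It also fails if it takes over 51 s, if anything falls off the work surface, if the arm or the gripper's body presses on something with over 40 N, if the wrist force passes 120 N, or if a joint passes its speed limit or range.

ROBOT

A 6-joint arm with a two-finger parallel gripper is mounted at the origin on the work surface. World frame = base frame: x ahead of the robot, y to its left, z up, the work surface at z = 0. Lengths are in m, angles in degrees, forces in N, time in s.
With the tool pointing down it reaches from about 0.35 to 0.925 m from the base axis. Payload 6.4 kg.
Tool frame: the origin (TCP) lies on the centre line of the jaws, within the pads' length; the fingertips stand 17 mm ahead of it and the grasp point (between the pads) lies 2 mm behind it; z points along the fingers, y is the line along which they close (so a half turn about z gives the same grasp; the last joint's range is limited). The gripper opens to 94 mm and grips with 3 to 60 N. Pads are 16 mm wide; open, the fingers measure 119 mm over their backs; the gripper's body (75 mm by 177 mm) begins 78 mm behind the grasp point.
Start: joints at [61.415, 14.043, 89.255, -0, 76.702, -9.975], TCP at [0.207, 0.616, 0.222] pointing down, gripper open.
Joint ranges: [-179.41, 179.41], [-58.25, 129.5], [7.25, 145.43], [-54.29, 234.29], [11.92, 165.04], [-157.13, 157.13]. Speed limits (degrees/s): [147.25, 147.25, 180, 180, 180, 180].

INTERFACE

Orientations are given as a 3x3 rotation matrix whose columns are the frame's x, y, z axes.
In Python, from plant import env gives the robot as it stands.
- The arm moves only by the tool arm_command, never from a script. Its arguments are lists of equal length, an entry for each row: "hand": the finger opening in mm, from 0 to 94; "delta_pos": the shift along the tool's x, y, z in units of 40 mm (1.0 is 40 mm), a list of three; "rot": the turn, a rotation vector about the tool's x, y, z in units of 5 degrees (1.0 is 5 degrees), a list of three. A call has 1 to 5 rows; each row is the pose to reach, as a shift and turn from the pose commanded when the call began, along the tool's axes at that moment; what a row does not reach only later rows make up. A row lasts 1/10 s, in which the tool goes at most 50 mm and 8.59 degrees, less where a joint would pass 70% of its speed; a pose out of reach is approached as far as the arm can. A call with a gripper value outside its range is refused whole. The fingers move at their own pace and stop on an object; the grip force is fixed at half the most. Time passes only in rows, so rows that repeat a pose let the fingers close. It gives the time, the measured TCP pose, the force, the opening and the grip force at its end, in the units of the state.
- env.observe(): the state, without advancing time (a new reading comes with each control period).
- env.get_image(name): name is "scene" or "top" or "wrist"; returns the picture (420x560x3 uint8, blue, green, red); there is no depth.
- env.calibration(name): a dict with "mtx" (3x3 intrinsics, pixels), "k1" (the pictures are not rectified: a ray, as slopes to the right and down, at radius r is drawn at 1 + k1 r^2 times it, then the intrinsics apply), "rvec" (rotation vector, rad) and "tvec" (3), from world to camera coordinates, as OpenCV has them. Camera axes: x right, y down, z forward; pixel columns grow to the right and rows downward; lengths in m; the calibration is good to about 2 mm. A picture is of the moment at which its call begins: read the wrist's pose just before it. calibration takes no time and is no camera call; for the wrist camera it gives the pose at the moment of the call.
- env.finish_job(): hands the job in; it is judged then, once.
The state is a dict: "time_s": time; "joint_pos": joint angles; "dq": joint speeds; "joint_torque": joint torques, N m; "position": TCP position; "tcp_rot": TCP orientation; "wrist_force": force on the tool from outside, world axes, zero at the start; "moment": the same for the moment, N m; "grip_width": finger opening in m; "grasp_force": force on a finger pad.
Only numpy, scipy, OpenCV 4.12 (cv2) and the standard library are available. Lean on these libraries where they do the work, as an engineer would, in place of code of your own. Each camera call takes 0.05 s, during which the arm holds its last target. There are 200 camera calls.

## Working session

There is one attempt and no reset: what is moved stays moved. The work goes in short steps, Python scripts to look and compute and a tool call to move; the robot and the scene stay as the last step left them, time stands still between calls to the robot, and variables do not carry over. Pictures are saved under pics/ and viewed, at most 10 in all, crops included, and the job is handed in when it is done.

Besides the shell and the picture viewer there is one more tool, called in YAML: its name, and indented under it one key for each argument. arm_command: Moves the arm, as the interface text tells. Its arguments: {"type":"object","properties":{"hand":{"type":"array","items":{"type":"number"}},"delta_pos":{"type":"array","items":{"type":"array","items":{"type":"number"}}},"rot":{"type":"array","items":{"type":"array","items":{"type":"number"}}}},"required":["hand","delta_pos","rot"]}

```bash
mkdir -p pics; ls
cat > h.py <<'E'
import numpy as np, cv2
from plant import env
def ray(c,uv):
    K=np.array(c["mtx"],float);k1=c["k1"]
    R=cv2.Rodrigues(np.array(c["rvec"],float))[0];t=np.array(c["tvec"],float).ravel()
    d=np.array([[k1,0,0,0]],float)
    p=cv2.undistortPoints(np.array(uv,float).reshape(-1,1,2),K,d).reshape(-1,2)
    return -R.T@t,np.c_[p,np.ones(len(p))]@R
def onplane(c,uv,z):
    o,d=ray(c,uv);return o+d*((z-o[2])/d[:,2])[:,None]
def proj(c,P):
    return cv2.projectPoints(np.array(P,float).reshape(-1,1,3),np.array(c["rvec"],float),np.array(c["tvec"],float),np.array(c["mtx"],float),np.array([c["k1"],0,0,0.]))[0].reshape(-1,2)
E
python3 - <<'E'
from h import *
for n in("top","scene"):
    cv2.imwrite(f"pics/{n}0.png",env.get_image(n))
    c=env.calibration(n);print(n,ray(c,[[280,210]]),c["k1"])
s=env.observe();print(s["position"],np.round(s["tcp_rot"],3),s["time_s"])
E
```

```text
pics
top (array([0.29546298, 0.00319509, 1.15008662]), array([[ 0.18553477,  0.02906581, -0.98239927]])) -0.1032479830309403
scene (array([1.2305057 , 0.10478805, 0.79679527]), array([[-0.68775474, -0.08918356, -0.72045864]])) -0.11924454121559118
[0.20717185 0.61557275 0.22149792] [[-0.948  0.319 -0.001]
 [ 0.319  0.948 -0.001]
 [ 0.    -0.002 -1.   ]] 0.1
```

View pics/top0.png

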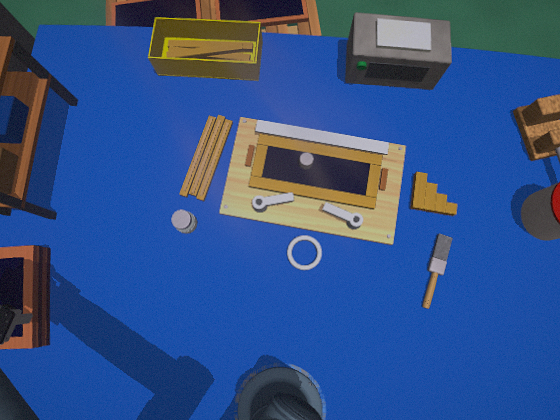

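View pics/scene0.png

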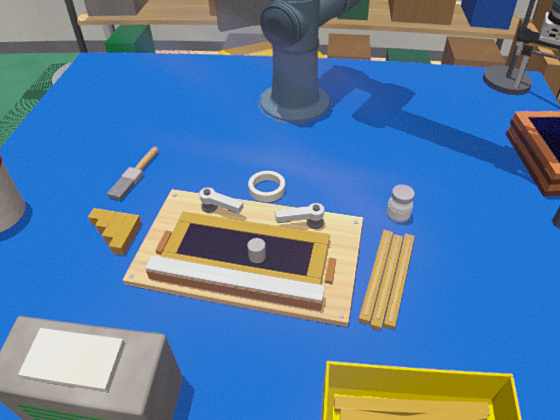

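The top view shows the left hub at about (260,203) with its bar pointing right to (292,198). The right hub is at (355,219), with its bar pointing up-left to (323,208). The weight is at (306,159) and the tape at (305,252). In the scene view both bars point inward and nothing stands between them.

```bash
cat >> h.py <<'E'
def buttons(n="top",boxes=((240,180,305,220),(315,195,372,235)),im=None,c=None):
    im=env.get_image(n) if im is None else im
    c=c or env.calibration(n); hsv=cv2.cvtColor(im,cv2.COLOR_BGR2HSV); out=[]
    for (a,b,e,f) in boxes:
        m=((hsv[...,1]<70)&(hsv[...,2]>90)).astype(np.uint8); k=np.zeros_like(m);k[b:f,a:e]=m[b:f,a:e]
        k=cv2.morphologyEx(k,cv2.MORPH_CLOSE,np.ones((5,5),np.uint8))
        cn=max(cv2.findContours(k,cv2.RETR_EXTERNAL,cv2.CHAIN_APPROX_NONE)[0],key=cv2.contourArea)
        P=onplane(c,cn[:,0,:],.064)[:,:2]
        d=hsv[...,2].copy(); mm=np.zeros_like(k); cv2.drawContours(mm,[cn],-1,1,-1)
        ys,xs=np.nonzero((d<90)&(mm>0)&(k>0)); 
        out.append((P,cv2.contourArea(cn),onplane(c,[[xs.mean(),ys.mean()]],.068)[0] if len(xs) else None,len(xs)))
    return out
E
python3 - <<'E'
from h import *
im=env.get_image("top")
for P,a,h,n in buttons(im=im):
    r=cv2.minAreaRect((P*1000).astype(np.float32)); print(a,h,n,r, cv2.boxPoints(r).round(0).tolist())
c=env.calibration("top")
print(onplane(c,[[260,203],[355,219],[355.5,219]],.068)[:,:2]); print(onplane(c,[[293,198],[322,207]],.064)[:,:2])
print("weight",onplane(c,[[306,159]],.074))
cv2.imwrite("pics/crop0.png",cv2.resize(im[110:260,210:410],None,fx=4,fy=4,interpolation=cv2.INTER_CUBIC))
E
```

```text
866.0 [0.50822791 0.07614981 0.068     ] 61 ((510.8243103027344, 59.33203887939453), (70.58699035644531, 159.14044189453125), 4.144936561584473) [[470.0, 136.0], [481.0, -23.0], [552.0, -17.0], [540.0, 141.0]]
503.0 [ 0.48231653 -0.14272278  0.068     ] 71 ((494.3406066894531, -130.1238250732422), (123.17091369628906, 46.73093032836914), 74.22531127929688) [[455.0, -183.0], [500.0, -196.0], [534.0, -77.0], [489.0, -65.0]]
[[ 0.51430286  0.08759538]
 [ 0.49029195 -0.15673297]
 [ 0.49038259 -0.15800768]]
[[ 0.53430975  0.00434594]
 [ 0.5161232  -0.07139953]]
weight [[ 0.63808734 -0.02221307  0.074     ]]
```

View pics/crop0.png

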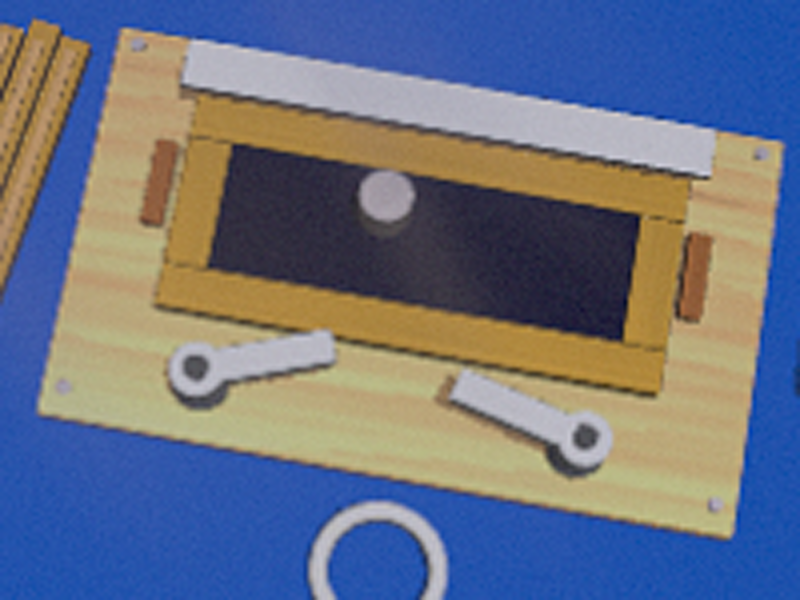

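The crop shows the left bolt at (196,367) and its tip at (331,346). The right bolt is at (585,437) and its tip at (456,385). Jig corners are at (124,28), (783,143), (733,538) and (39,413).

Run:
```python
from h import *
c=env.calibration("top")
f=lambda L,z: onplane(c,np.array(L)/4+[209.6,109.6],z)[:,:2]
J=f([[124,28],[783,143],[733,538],[39,413]],.018); C=J.mean(0); print("jig",J.round(3).tolist(),C)
for a,b in((1,0),(2,3)): d=J[b]-J[a]; print("yaw",np.degrees(np.arctan2(-d[0],d[1])),np.linalg.norm(d))
for a,b in((2,1),(3,0)): d=J[b]-J[a]; print("yaw",np.degrees(np.arctan2(d[1],d[0])),np.linalg.norm(d))
B=f([[196,367],[585,437]],.07); T=f([[331.5,346],[456,385]],.064)
d=B[0]-B[1]; print("pivots",B,"yaw",np.degrees(np.arctan2(-d[0],d[1])),np.linalg.norm(d))
for b,t in zip(B,T): d=t-b; print("tip",t,"dir",np.degrees(np.arctan2(d[1],d[0])),np.linalg.norm(d))
print("weight",f([[386,193]],.074))
```

```text
jig [[0.767, 0.167], [0.716, -0.297], [0.439, -0.267], [0.49, 0.198]] [ 0.60311879 -0.04980695]
yaw -6.247563879200001 0.46631279501836365
yaw -6.214242043303157 0.467681221286097
yaw -6.012768130953303 0.27865243486535296
yaw -6.294079705663979 0.2789221790874297
pivots [[ 0.51793027  0.09137315]
 [ 0.49047157 -0.15858458]] yaw -6.268999040790485 0.2514614218197261
tip [0.53920683 0.00603959] dir -75.99967563183858 0.08794604834984572
tip [ 0.51941933 -0.07532821] dir 70.82772684384597 0.08814531497043313
weight [[ 0.64122714 -0.02227825]]
```

```bash
cat >> h.py <<'E'
YAW=np.radians(-6.22); RJ=np.array([[np.cos(YAW),-np.sin(YAW)],[np.sin(YAW),np.cos(YAW)]])
PIV={"L":np.array([.5179,.0914]),"R":np.array([.4905,-.1586])}
def centre(side,th,r=.070,off=.011):   # finger centre, jig axes from pivot, L-type (mirror for R); th<=0 deg
    t=np.radians(th);K=r*np.array([np.cos(t),np.sin(t)])+off*np.array([np.sin(t),-np.cos(t)])
    p=K-[.008,.0125]
    return p if side=="L" else p*[1,-1]
E
python3 - <<'E'
from h import *
s=env.observe();R=np.array(s["tcp_rot"]);p=np.array(s["position"])
for S,a0 in(("L",-70),("R",-77)):
    q=PIV[S]+RJ@centre(S,a0,off=.026); print(S,"start world",q,"tool units now",(R.T@(np.r_[q,.16]-p)/.04).round(3))
    prev=centre(S,a0,off=.026)
    for th in np.r_[np.linspace(a0,-6,15),0]:
        d=(centre(S,th)-prev); print(int(th),"tool xy units from start",(d*[-1,1]/.04).round(2))
E
```

```text
L start world [0.50001472 0.00566208] tool units now [-11.804 -12.113   1.556]
-70 tool xy units from start [-0.35  0.13]
-65 tool xy units from start [-0.49  0.16]
-60 tool xy units from start [-0.62  0.2 ]
-56 tool xy units from start [-0.75  0.26]
-51 tool xy units from start [-0.88  0.32]
-47 tool xy units from start [-1.   0.4]
-42 tool xy units from start [-1.11  0.48]
-38 tool xy units from start [-1.22  0.57]
-33 tool xy units from start [-1.32  0.67]
-28 tool xy units from start [-1.41  0.78]
-24 tool xy units from start [-1.49  0.9 ]
-19 tool xy units from start [-1.57  1.02]
-15 tool xy units from start [-1.63  1.14]
-10 tool xy units from start [-1.68  1.28]
-6 tool xy units from start [-1.72  1.41]
0 tool xy units from start [-1.76  1.59]
R start world [ 0.48239436 -0.0706494 ] tool units now [-11.995 -14.062   1.558]
-77 tool xy units from start [-0.37 -0.08]
-71 tool xy units from start [-0.52 -0.1 ]
-66 tool xy units from start [-0.67 -0.13]
-61 tool xy units from start [-0.82 -0.18]
-56 tool xy units from start [-0.97 -0.24]
-51 tool xy units from start [-1.11 -0.31]
-46 tool xy units from start [-1.24 -0.39]
-41 tool xy units from start [-1.37 -0.49]
-36 tool xy units from start [-1.48 -0.59]
-31 tool xy units from start [-1.59 -0.71]
-26 tool xy units from start [-1.69 -0.83]
-21 tool xy units from start [-1.77 -0.96]
-16 tool xy units from start [-1.84 -1.1 ]
-11 tool xy units from start [-1.9  -1.25]
-6 tool xy units from start [-1.95 -1.39]
0 tool xy units from start [-1.99 -1.58]
```

arm_command:
  hand: [0,0,0,0,0]
  delta_pos:
    - [-0.8,-0.8,0]
    - [-1.6,-1.6,0]
    - [-2.4,-2.4,0]
    - [-3.2,-3.2,0]
    - [-4,-4,0]
  rot:
    - [0,0,0]
    - [0,0,0]
    - [0,0,0]
    - [0,0,0]
    - [0,0,0]

```text
time_s: 0.65
position: [0.3082, 0.4116, 0.2222]
tcp_rot: [[-0.948, 0.319, -0.0], [0.319, 0.948, -0.0], [0.0, -0.0, -1.0]]
wrist_force: [0.6, -0.8, 0.5]
grip_width: 0.0576
grasp_force: 0.0
```

arm_command:
  hand: [0,0,0,0,0]
  delta_pos:
    - [-0.8,-0.8,0]
    - [-1.6,-1.6,0]
    - [-2.4,-2.4,0]
    - [-3.2,-3.2,0]
    - [-4,-4,0]
  rot:
    - [0,0,0]
    - [0,0,0]
    - [0,0,0]
    - [0,0,0]
    - [0,0,0]

```text
time_s: 1.15
position: [0.4089, 0.2089, 0.2224]
tcp_rot: [[-0.948, 0.319, 0.0], [0.319, 0.948, 0.0], [-0.0, 0.0, -1.0]]
wrist_force: [0.8, 1.1, 0.5]
grip_width: 0.0175
grasp_force: 0.0
```

arm_command:
  hand: [0,0,0,0,0]
  delta_pos:
    - [-0.9,-0.9,0]
    - [-1.8,-1.9,0]
    - [-2.8,-2.9,0]
    - [-3.8,-4.1,0]
    - [-3.8,-4.1,0]
  rot:
    - [0,0,-0.6]
    - [0,0,-1.2]
    - [0,0,-1.8]
    - [0,0,-2.48]
    - [0,0,-2.48]

```text
time_s: 1.65
position: [0.5011, 0.0033, 0.2224]
tcp_rot: [[-0.994, 0.111, 0.0], [0.111, 0.994, -0.001], [-0.0, -0.001, -1.0]]
wrist_force: [-0.2, 0.7, 0.4]
grip_width: 0.0002
grasp_force: 0.0
```

arm_command:
  hand: [0,0,0]
  delta_pos:
    - [0,0,0.8]
    - [0,0,1.5]
    - [0,0,1.5]
  rot:
    - [0,0,0]
    - [0,0,0]
    - [0,0,0]

```text
time_s: 1.95
position: [0.4973, 0.007, 0.1583]
tcp_rot: [[-0.994, 0.109, -0.008], [0.109, 0.994, 0.002], [0.009, 0.001, -1.0]]
wrist_force: [-0.4, 1.1, 0.3]
grip_width: 0.0006
grasp_force: 0.0
```

Run:
```python
from h import *
c=env.calibration("wrist");s=env.observe();im=env.get_image("wrist")
p=np.array(s["position"]);R=np.array(s["tcp_rot"]);print(p)
q=PIV["L"]+RJ@centre("L",-70,off=.026);print("tool units to start at z .068",(R.T@(np.r_[q,.068]-p)/.04).round(3))
for i,(P) in enumerate([[.5179,.0914,.07],[.4905,-.1586,.07],[.5392,.0060,.064],[.5194,-.0753,.064]]):
    u=proj(c,P)[0];print(u)
    if 0<u[0]<560 and 0<u[1]<420: cv2.circle(im,tuple(int(v) for v in u),4,(0,0,255),1)
cv2.imwrite("pics/w0.png",im)
```

```text
[0.49727514 0.00702847 0.15827731]
tool units to start at z .068 [-0.091 -0.029  2.256]
[381.15821191 236.4926389 ]
[ 95.28038714 236.46167848]
[286.35468132 265.95486454]
[195.04390944 254.91131869]
```

View pics/w0.png

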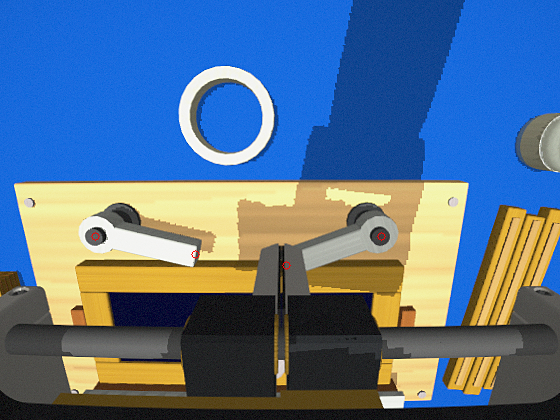

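The wrist view has the predicted marks on both bolts (95,236) and (380,236) and on the right tip (195,254), so the estimates agree. Next I descend.

arm_command:
  hand: [0,0,0,0,0]
  delta_pos:
    - [0,0,0.6]
    - [0,0,1.2]
    - [0,0,1.8]
    - [0,0,2.25]
    - [0,0,2.25]
  rot:
    - [0,0,0]
    - [0,0,0]
    - [0,0,0]
    - [0,0,0]
    - [0,0,0]

```text
time_s: 2.5
position: [0.4996, 0.0071, 0.0718]
tcp_rot: [[-0.994, 0.108, -0.002], [0.108, 0.994, 0.001], [0.002, 0.0, -1.0]]
wrist_force: [-0.7, -0.9, 0.1]
grip_width: 0.0002
grasp_force: 0.0
```

Run:
```python
from h import *
env.get_image("wrist")
s=env.observe();p=np.array(s["position"]);R=np.array(s["tcp_rot"]);print(p,R.round(3))
q=PIV["L"]+RJ@centre("L",-70,off=.026);print("to start",(R.T@(np.r_[q,.068]-p)/.04).round(3))
```

```text
[0.50064532 0.00689551 0.0732022 ] [[-0.994  0.108  0.   ]
 [ 0.108  0.994 -0.   ]
 [-0.    -0.    -1.   ]]
to start [ 0.012 -0.032  0.13 ]
```

arm_command:
  hand: [0,0,0,0,0]
  delta_pos:
    - [-0.1,0,0.12]
    - [-0.34,0.1,0.12]
    - [-0.5,0.14,0.12]
    - [-0.62,0.18,0.12]
    - [-0.75,0.23,0.12]
  rot:
    - [0,0,0]
    - [0,0,0]
    - [0,0,0]
    - [0,0,0]
    - [0,0,0]

```text
time_s: 3.05
position: [0.5318, 0.0126, 0.0681]
tcp_rot: [[-0.994, 0.108, 0.0], [0.108, 0.994, -0.0], [-0.0, -0.0, -1.0]]
wrist_force: [-1.6, -0.1, 1.5]
grip_width: 0.0004
grasp_force: 0.9
```

arm_command:
  hand: [0,0,0,0,0]
  delta_pos:
    - [-0.13,0.06,0]
    - [-0.25,0.14,0]
    - [-0.36,0.22,0]
    - [-0.47,0.31,0]
    - [-0.57,0.41,0]
  rot:
    - [0,0,0]
    - [0,0,0]
    - [0,0,0]
    - [0,0,0]
    - [0,0,0]

```text
time_s: 3.55
position: [0.556, 0.0267, 0.0677]
tcp_rot: [[-0.994, 0.108, 0.0], [0.108, 0.994, -0.0], [-0.0, -0.0, -1.0]]
wrist_force: [-1.9, -1.0, 1.3]
grip_width: 0.0006
grasp_force: 0.9
```

```bash
cat > chk.py <<'E'
import sys
from h import *
S=sys.argv[1];im=env.get_image("wrist");s=env.observe();p=np.array(s["position"]);R=np.array(s["tcp_rot"])
if len(sys.argv)>2: cv2.imwrite("pics/"+sys.argv[2],im)
q=PIV[S]+RJ@centre(S,0)
print(p,"F",s["wrist_force"],s["time_s"]);print("jig rel pivot mm",(RJ.T@(p[:2]-PIV[S])*1000).round(1),"to final units",(R.T@(np.r_[q,.068]-p)/.04).round(3))
E
python3 chk.py L w1.png
```

```text
[0.55653725 0.02704684 0.06782057] F [-1.64129012  0.10906553  0.84538399] 3.6
jig rel pivot mm [ 45.4 -59.8] to final units [-0.416  0.907 -0.004]
```

View pics/w1.png

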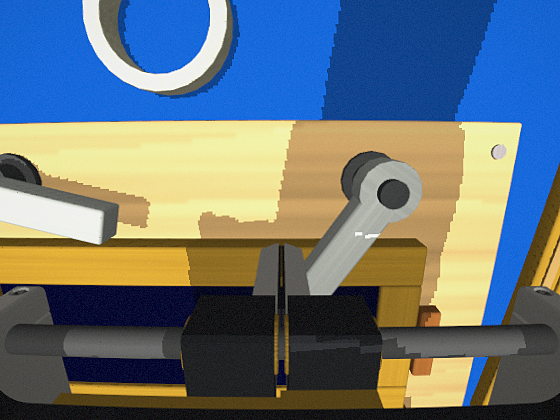

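The wrist view shows the bar following the finger. The hub is at (393,192) and the bar runs to about (310,285), roughly 40° short of square. I continue.

arm_command:
  hand: [0,0,0,0,0]
  delta_pos:
    - [-0.09,0.11,0]
    - [-0.17,0.22,0]
    - [-0.24,0.34,0]
    - [-0.3,0.46,0]
    - [-0.34,0.58,0]
  rot:
    - [0,0,0]
    - [0,0,0]
    - [0,0,0]
    - [0,0,0]
    - [0,0,0]

```text
time_s: 4.1
position: [0.5723, 0.0482, 0.0678]
tcp_rot: [[-0.994, 0.108, 0.001], [0.108, 0.994, -0.0], [-0.001, -0.0, -1.0]]
wrist_force: [1.7, -2.7, -0.4]
grip_width: 0.0005
grasp_force: 1.1
```

arm_command:
  hand: [0,0,0,0,0]
  delta_pos:
    - [-0.04,0.1,0]
    - [-0.06,0.2,0]
    - [-0.07,0.26,0]
    - [-0.07,0.31,0]
    - [-0.07,0.31,0]
  rot:
    - [0,0,0]
    - [0,0,0]
    - [0,0,0]
    - [0,0,0]
    - [0,0,0]

```text
time_s: 4.6
position: [0.5755, 0.0605, 0.0676]
tcp_rot: [[-0.994, 0.108, -0.0], [0.108, 0.994, 0.001], [0.001, 0.0, -1.0]]
wrist_force: [-0.8, -0.5, 0.1]
grip_width: 0.0005
grasp_force: 0.3
```

```bash
python3 chk.py L w2.png
```

```text
[0.57529769 0.06050513 0.06748062] F [ 0.50845764 -0.18468588 -0.48821574] 4.65
jig rel pivot mm [ 60.4 -24.5] to final units [-0.04   0.025 -0.013]
```

View pics/w2.png

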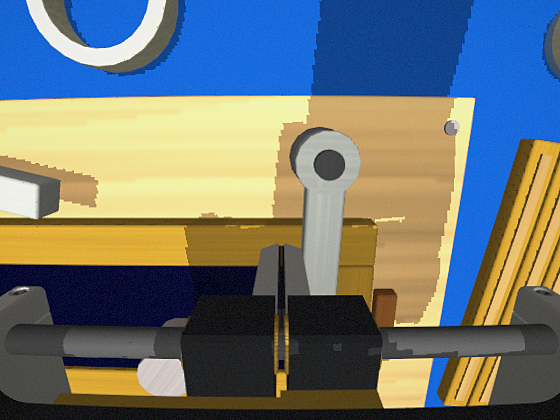

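The bar now stands square. Its hub is at (328,165) and it runs straight down to (322,295). I back off sideways, lift and go over to the right button's start.

arm_command:
  hand: [0,0,0,0,0]
  delta_pos:
    - [0,-0.4,0]
    - [0,-0.6,0]
    - [0,-0.6,-0.7]
    - [0,-0.6,-1.4]
    - [0,-0.6,-1.6]
  rot:
    - [0,0,0]
    - [0,0,0]
    - [0,0,0]
    - [0,0,0]
    - [0,0,0]

```text
time_s: 5.15
position: [0.5747, 0.0351, 0.1347]
tcp_rot: [[-0.994, 0.109, 0.005], [0.109, 0.994, -0.0], [-0.005, 0.0, -1.0]]
wrist_force: [0.7, 1.0, 0.5]
grip_width: 0.0007
grasp_force: 0.0
```

arm_command:
  hand: [0,0,0,0,0]
  delta_pos:
    - [0.6,-0.8,0]
    - [1.2,-1.6,0]
    - [1.7,-2.3,0]
    - [1.95,-2.91,0]
    - [1.95,-2.91,0]
  rot:
    - [0,0,0]
    - [0,0,0]
    - [0,0,0]
    - [0,0,0]
    - [0,0,0]

```text
time_s: 5.65
position: [0.4812, -0.0729, 0.1307]
tcp_rot: [[-0.994, 0.112, -0.001], [0.112, 0.994, 0.0], [0.002, 0.0, -1.0]]
wrist_force: [0.5, 0.6, 0.5]
grip_width: 0.0006
grasp_force: 0.0
```

Run:
```python
from h import *
env.get_image("wrist"); s=env.observe();p=np.array(s["position"]);R=np.array(s["tcp_rot"]);print(p,s["time_s"])
q=PIV["R"]+RJ@centre("R",-77,off=.026);print("to start",(R.T@(np.r_[q,.068]-p)/.04).round(3))
```

```text
[ 0.4820855  -0.07194417  0.13095939] 5.7
to start [-0.005  0.032  1.574]
```

arm_command:
  hand: [0,0,0,0,0]
  delta_pos:
    - [0,0.03,0.5]
    - [0,0.03,1.0]
    - [0,0.03,1.4]
    - [0,0.03,1.57]
    - [0,0.03,1.57]
  rot:
    - [0,0,0]
    - [0,0,0]
    - [0,0,0]
    - [0,0,0]
    - [0,0,0]

```text
time_s: 6.2
position: [0.4826, -0.0691, 0.0677]
tcp_rot: [[-0.994, 0.108, -0.002], [0.108, 0.994, 0.001], [0.002, 0.001, -1.0]]
wrist_force: [0.4, 0.3, -0.4]
grip_width: 0.0003
grasp_force: 0.0
```

```bash
python3 chk.py R
```

```text
[ 0.48323204 -0.06941838  0.06865098] F [-0.58372679 -0.39035978  0.73005426] 6.25
jig rel pivot mm [-16.9  87.9] to final units [-1.971 -1.611  0.014]
```

arm_command:
  hand: [0,0,0,0,0]
  delta_pos:
    - [-0.2,-0.06,0.01]
    - [-0.37,-0.1,0.01]
    - [-0.52,-0.13,0.01]
    - [-0.66,-0.16,0.01]
    - [-0.8,-0.21,0.01]
  rot:
    - [0,0,0]
    - [0,0,0]
    - [0,0,0]
    - [0,0,0]
    - [0,0,0]

```text
time_s: 6.75
position: [0.5146, -0.0818, 0.0687]
tcp_rot: [[-0.994, 0.108, 0.0], [0.108, 0.994, 0.0], [-0.0, 0.0, -1.0]]
wrist_force: [-1.7, 3.1, 1.8]
grip_width: 0.0007
grasp_force: 1.0
```

arm_command:
  hand: [0,0,0,0,0]
  delta_pos:
    - [-0.15,-0.06,0]
    - [-0.29,-0.13,0]
    - [-0.42,-0.21,0]
    - [-0.55,-0.31,0]
    - [-0.66,-0.41,0]
  rot:
    - [0,0,0]
    - [0,0,0]
    - [0,0,0]
    - [0,0,0]
    - [0,0,0]

```text
time_s: 7.25
position: [0.539, -0.1013, 0.0685]
tcp_rot: [[-0.994, 0.108, 0.0], [0.108, 0.994, 0.0], [-0.0, 0.0, -1.0]]
wrist_force: [-1.1, 2.7, 2.2]
grip_width: 0.0005
grasp_force: 1.0
```

arm_command:
  hand: [0,0,0,0,0]
  delta_pos:
    - [-0.11,-0.12,0]
    - [-0.21,-0.24,0]
    - [-0.29,-0.37,0]
    - [-0.36,-0.51,0]
    - [-0.42,-0.66,0]
  rot:
    - [0,0,0]
    - [0,0,0]
    - [0,0,0]
    - [0,0,0]
    - [0,0,0]

```text
time_s: 7.75
position: [0.5528, -0.1295, 0.0686]
tcp_rot: [[-0.994, 0.108, 0.001], [0.108, 0.994, -0.0], [-0.001, -0.0, -1.0]]
wrist_force: [1.5, 2.7, 0.9]
grip_width: 0.0004
grasp_force: 1.1
```

```bash
python3 chk.py R w3.png
```

```text
[ 0.5529689 -0.1303563  0.0686616] F [1.91629248 1.05682932 0.22499759] 7.8
jig rel pivot mm [59.  34.8] to final units [-0.074 -0.284  0.017]
```

View pics/w3.png

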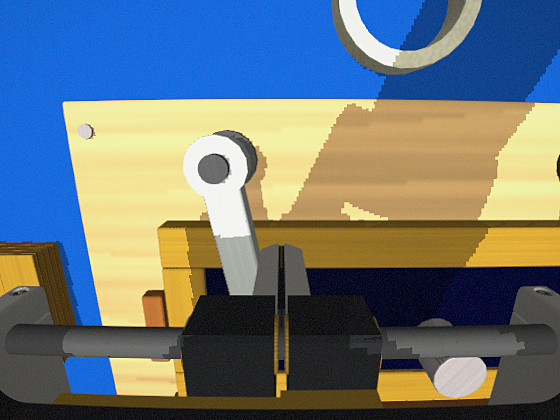

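The hub is at (215,167) and the bar leans to (240,290), so it has about 10° to go. I finish the push, back off and lift away to clear the top view.

arm_command:
  hand: [0,0,0,0,0]
  delta_pos:
    - [-0.03,-0.1,0]
    - [-0.06,-0.2,0]
    - [-0.07,-0.26,0]
    - [-0.07,-0.28,0]
    - [-0.07,-0.28,0]
  rot:
    - [0,0,0]
    - [0,0,0]
    - [0,0,0]
    - [0,0,0]
    - [0,0,0]

```text
time_s: 8.3
position: [0.5538, -0.1406, 0.0684]
tcp_rot: [[-0.994, 0.108, -0.0], [0.108, 0.994, -0.0], [0.0, -0.0, -1.0]]
wrist_force: [0.9, 0.9, 0.4]
grip_width: 0.0004
grasp_force: 0.3
```

arm_command:
  hand: [0,0,0,0,0]
  delta_pos:
    - [0,0.4,0]
    - [0,0.6,0]
    - [0,0.6,-1.0]
    - [0,0.6,-2.0]
    - [0,0.6,-2.5]
  rot:
    - [0,0,0]
    - [0,0,0]
    - [0,0,0]
    - [0,0,0]
    - [0,0,0]

```text
time_s: 8.8
position: [0.5578, -0.1161, 0.172]
tcp_rot: [[-0.994, 0.107, 0.004], [0.107, 0.994, -0.002], [-0.004, -0.002, -1.0]]
wrist_force: [1.0, 0.6, -0.2]
grip_width: 0.0006
grasp_force: 0.0
```

arm_command:
  hand: [0,0,0,0,0]
  delta_pos:
    - [0.8,0.8,-0.3]
    - [1.6,1.6,-0.6]
    - [2.2,2.5,-0.9]
    - [2.5,3.5,-1.2]
    - [2.5,4.5,-1.2]
  rot:
    - [0,0,0]
    - [0,0,0]
    - [0,0,0]
    - [0,0,0]
    - [0,0,0]

```text
time_s: 9.3
position: [0.4758, 0.0753, 0.2183]
tcp_rot: [[-0.994, 0.108, 0.003], [0.108, 0.994, -0.001], [-0.003, -0.0, -1.0]]
wrist_force: [0.8, 0.0, 0.2]
grip_width: 0.0004
grasp_force: 0.0
```

arm_command:
  hand: [0,0,0,0,0]
  delta_pos:
    - [0.4,1,0]
    - [0.8,2,0]
    - [1.2,3,0]
    - [1.4,4,0]
    - [1.4,4,0]
  rot:
    - [0,0,0]
    - [0,0,0]
    - [0,0,0]
    - [0,0,0]
    - [0,0,0]

```text
time_s: 9.8
position: [0.4364, 0.2423, 0.2163]
tcp_rot: [[-0.995, 0.102, -0.0], [0.102, 0.995, 0.0], [0.0, 0.0, -1.0]]
wrist_force: [-0.5, -0.8, 0.0]
grip_width: 0.0007
grasp_force: 0.0
```

Run:
```python
from h import *
im=env.get_image("top");cv2.imwrite("pics/crop1.png",cv2.resize(im[110:260,210:410],None,fx=4,fy=4,interpolation=cv2.INTER_CUBIC))
```

```text
(no output)
```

View pics/crop1.png

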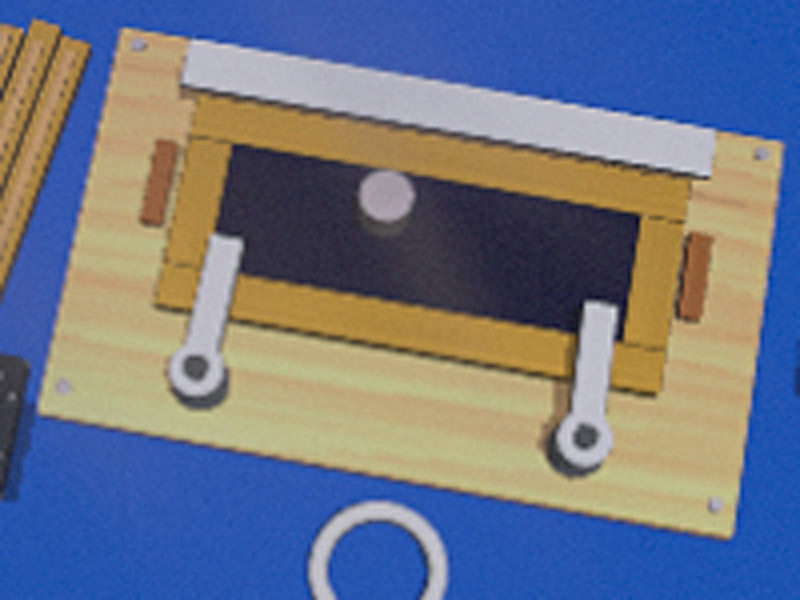

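Both bars stand across the panel's near edge: left bolt (196,367) to tip (227,238), right bolt (585,437) to tip (600,304). The panel, weight and tape look unmoved.

Run:
```python
from h import *
c=env.calibration("top")
f=lambda L,z: onplane(c,np.array(L)/4+[209.6,109.6],z)[:,:2]
B=f([[196,367],[585,437]],.07);T=f([[227,238],[600,304]],.064)
for b,t in zip(B,T): d=t-b;print(np.degrees(np.arctan2(d[1],d[0]))+6.22,np.linalg.norm(d))
```

```text
-1.7226471906142597 0.08926801857022842
1.6234665320811592 0.0894729416318292
```

Both are within 2° of square, so I hand in.

```bash
python3 -c "
from plant import env
print(env.finish_job())"
```

```text
the job is handed in; nothing more can be done
None
```

I handed in the job: both turn-buttons measured within about 2° of square in the last top view, and the panel, weight and tape looked unmoved there; I did not re-check the brackets, mouldings, jar and brush, and no verdict came back.

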